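Open the gas valve half-way, refit the cooker knob and hold it pressed in

TASK

Get the little gas cooker ready to light. First turn the lever of the gas valve on its supply pipe to half open, midway between across the pipe and along it; then take the loose cooker knob, turn it so that its D-shaped bore matches the flat of the bare spindle on the cooker, push it fully home, and keep pressing it so that the spindle is pushed all the way in. Finish while still holding the knob pressed down (do not let go), leave the valve half open, and leave the cup, tub, timer, glass and coffee pod where they stand.

Things in the scene. Friction and masses are not known exactly. Their poses are not given: they have to be found in the camera images.
- cooker: Flat steel single-burner gas cooker, 200 (x) x 240 (y) x 55 mm high, fixed; origin at the centre of its underside, x to its back, y to its left, z up; may be turned up to 0.25 rad. Burner and pan support stand up to 28 mm above its top, about x +27, y -22. Bare spindle at its front left (x -72, y +60). A copper pipe along y leaves its right side to a brass valve and a white gas point (70 mm high).
- valve_lever (a joint): Valve lever angle, rad: 0 = shut, across the pipe, pointing to the cooker's front (-x); 1.571 = open, along the pipe, pointing away from the cooker (its -y). Opening is anticlockwise from above; stops at both ends. Half open, at the middle of three marks under it, is 0.785. Starts at 0 to 0.3; friction about 0.12 N m; stays where left.
- valve_axis (a point): Point on the valve lever's upright turning axis, at the mid height of the lever's black grip (68 mm above the worktop), fixed on the cooker at x -60, y -172 mm; axes as the cooker's.
- lever_grip (a point): Middle of the black grip of the valve lever, 42 mm from the turning axis; the grip is 42 mm long, 13 mm wide, 16 mm high (from 60 to 76 mm above the worktop), free all round for fingers from above. Its x axis points along the lever to the turning axis.
- knob: Loose black cooker knob, 30 to 55 g, upright on the worktop before the cooker. Origin: centre of its underside; z up, x to its pointer. Round skirt 45 mm wide, 18 mm high. In the underside a D-shaped bore, 18 mm in diameter, 13 mm deep, its flat on the pointer's side, 3 mm from the axis: fits the spindle one way only, 1 mm clearance; slides on within about 0.2 rad, rubs beyond that, jams.
- spindle_tip (a point): Centre of the upper end of the bare upright steel D-spindle, 79 mm above the worktop (24 above the cooker's top) when not pressed; z up, x to its flat (cooker's back). 16 mm in diameter, flat 2 mm from the axis, 1.5 mm chamfer; does not turn. A knob fully home has its underside 13 mm below this point, its pointer over the flat.
- spindle (a joint): How far the spindle is pushed down into the cooker, m: 0 = out, 0.006 = fully in, at its stop. A spring pushes back with 4 N at the start and 9 N fully in.
- small_cup: Small white cup, 58 x 82 x 49 mm, bystander, right of the knob.
- tub: Round yoghurt tub, 72 mm wide, 71 mm high, bystander, far right at the front.
- timer: Dome-shaped kitchen timer, 63 mm wide, 53 mm high, bystander, front left.
- latte_glass: Glass cup with a handle, 69 x 95 x 101 mm high, bystander, left of the knob.
- pod_1: Coffee pod, 52 mm wide, 25 mm high, bystander, far left at the front edge.
- knob_grip (a point): Middle of the knob's grip bar, on the knob's axis, 28 mm above its underside; axes as the knob's. The bar runs along x across the skirt's top: 40 mm long, 14 mm wide, from 18 to 37.5 mm above the underside. A narrow pointer nose (7 mm wide) runs out at one end to x = +31 mm; a thin white line lies on the bar at that end.
Mind the look-alikes: they are no part of the job. What is meant by the knob is not brown, and is the smaller of those in its own colour.

How it is judged:
On the way, in this order (a step that is already met when the one before it is completed fails the run):
1. the valve lever stands at half open (0.785 rad, within 0.14) (value of joint valve_lever between 0.645 and 0.925 rad), for 0.2 s.
2. the knob is fully home on the spindle, the flats matched (within 0.45 rad) (z of knob in the frame of spindle_tip below -0.0105 m and horizontal distance between knob and spindle_tip below 0.004 m and angle between the x axis of knob and the x axis of spindle_tip, either way round below 0.45 rad and angle between knob's own z axis and vertical below 0.12 rad), for 0.2 s.
At the end, for the whole second after the job is handed in: Valve lever at 0.785 within 0.14 rad; knob home on the spindle (underside 10.5 mm or more below the tip, centred within 4 mm, flats matched within 0.45 rad, upright within 0.12 rad), fingers on the knob (over 2 N), spindle pushed in more than 4.5 of its 6 mm, bystanders not shifted over 30 mm (all of step 1 and all of step 2 and value of joint spindle above 0.0045 m and contact force between the fingers and knob above 2 N); the arm keeps its last pose, push and grip.
It fails at once if a bystander (cup, tub, timer, glass, coffee pod) is shifted by more than 30 mm (distance of any of small_cup, tub, timer, latte_glass, pod_1 from where it was at the start of the episode above 0.03 m).
It also fails if it takes over 48 s, if anything falls off the work surface, if the arm or the gripper's body presses on something with over 40 N, if the wrist force passes 120 N, or if a joint passes its speed limit or range.

ROBOT

A 6-joint arm with a two-finger parallel gripper is mounted at the origin on a cart in front of the work surface, level with it; the furniture and walls round the work are solid. World frame = base frame: x ahead of the robot, y to its left, z up, the work surface at z = 0. Lengths are in m, angles in rad, forces in N, time in s.
With the tool pointing down it reaches from about 0.25 to 0.775 m from the base axis. Payload 4 kg.
Tool frame: the origin (TCP) lies midway between the tips of the shut fingers; the grasp point (between the pads) lies 19 mm behind it (robot.tcp_to_grasp is the z of the grasp point in the tool frame, in m); z points along the fingers, y is the line along which they close (so a half turn about z gives the same grasp; the last joint's range is limited). The gripper opens to 94 mm and grips with 3 to 60 N. Pads are 16 mm wide; open, the fingers measure 119 mm over their backs; the gripper's body (75 mm by 177 mm) begins 78 mm behind the grasp point.
Start: joints at [1.148, 0.087, 1.371, -0, 1.684, -0.103], TCP at [0.173, 0.522, 0.206] pointing down, gripper open.
Joint ranges: [-3.1, 3.1], [-0.76, 2.03], [0.27, 2.55], [-1.08, 4.22], [0.17, 2.65], [-2.57, 2.57]. Speed limits (rad/s): [2.79, 2.79, 3.14, 3.14, 3.14, 3.14].

INTERFACE

Orientations are given as [roll, pitch, yaw] about the fixed x, y, z axes, in that order (R = Rz(yaw) Ry(pitch) Rx(roll)).
In Python, from bench import robot gives the robot as it stands. The module is installed in compiled form; this text tells all that it offers.
- The arm moves only by the tool move_arm, never from a script. Its argument "motion" is one flat list of numbers, 7 for each row, row after row: the turn, a rotation vector about the tool's x, y, z in units of 45 degrees (1.0 is 45 degrees), then the shift along the tool's x, y, z in units of 100 mm (1.0 is 100 mm), then the opening, from 0 (shut) to 1 (fully open). A call has 1 to 12 rows; each row shifts and turns the commanded pose from where the row before left it, along the tool's axes as they then stand; what a row does not reach is not made up. A row lasts 1/12 s, in which the tool goes at most 41.7 mm and 7.16 degrees, less where a joint would pass 70% of its speed; a pose out of reach is approached as far as the arm can. A call with a number of a shift or a turn outside -1 to 1 is refused whole. A call with a gripper value outside its range is refused whole. The fingers move at their own pace and stop on an object; the grip force is fixed at half the most. Time passes only in rows, so rows that do not move let the fingers close. It gives the time, the measured TCP pose, the force, the opening and the grip force at its end, in the units of the state.
- robot.get_obs(): the state, without advancing time (a new reading comes with each control period).
- robot.snapshot(name): name is "side" or "top"; returns the picture (420x560x3 uint8, red, green, blue); there is no depth.
- robot.get_calibration(name): a dict with "fx", "fy", "cx", "cy" (pixels), "R" (3x3) and "t" (3): a world point X has camera coordinates R X + t. Camera axes: x right, y down, z forward; pixel columns grow to the right and rows downward; lengths in m; the calibration is good to about 2 mm. A picture is of the moment at which its call begins. get_calibration takes no time and is no camera call.
- robot.close_job(): hands the job in; it is judged then, once.
The state is a dict: "time": time; "joint_positions": joint angles; "qvel": joint speeds; "joint_torque": joint torques, N m; "tool_pos": TCP position; "ee_rot": TCP orientation; "wrist_force": force on the tool from outside, world axes, zero at the start; "wrist_torque": the same for the moment, N m; "width": finger opening in m; "finger_force": force on a finger pad.
Only numpy, scipy, OpenCV 4.12 (cv2) and the standard library are available. Lean on these libraries where they do the work, as an engineer would, in place of code of your own. Each camera call takes 0.05 s, during which the arm holds its last target. There are 200 camera calls.

## Working session

There is one attempt and no reset: what is moved stays moved. The work goes in short steps, Python scripts to look and compute and a tool call to move; the robot and the scene stay as the last step left them, time stands still between calls to the robot, and variables do not carry over. Pictures are saved under pics/ and viewed, at most 10 in all, crops included, and the job is handed in when it is done.

Besides the shell and the picture viewer there is one more tool, called by a JSON object that holds its "method" and its "body". move_arm: Moves the arm, as the interface text tells. Shifts and turns lie within -1 to 1; 1 stands for 100 mm of shift or 45 degrees of turn. Its arguments: {"type":"object","properties":{"motion":{"type":"array","items":{"type":"number"}}},"required":["motion"]}

```bash
mkdir -p pics
python3 - <<'E'
from bench import robot
import cv2
for n in ("side","top"):
    p=robot.snapshot(n); cv2.imwrite(f"pics/{n}0.png",p[:,:,::-1]); c=robot.get_calibration(n); print(n,c)
print(robot.get_obs(), robot.tcp_to_grasp)
E
```

```text
side {'fx': 443.47415233969906, 'fy': 443.47415233969906, 'cx': 277.44882135914014, 'cy': 216.03650772581238, 'R': array([[-9.97551450e-01, -6.99339814e-02, -5.85237200e-04],
       [-2.93345747e-02,  4.26001006e-01, -9.04246993e-01],
       [ 6.34869041e-02, -9.02015732e-01, -4.27009405e-01]]), 't': array([0.49753059, 0.08781838, 1.08049603])}
top {'fx': 466.6618444473078, 'fy': 466.6618444473078, 'cx': 283.4378489244328, 'cy': 213.48013536076803, 'R': array([[-0.04979591, -0.99875755, -0.00192903],
       [-0.96975799,  0.04881193, -0.23913771],
       [ 0.23893475, -0.01003739, -0.97098375]]), 't': array([-0.0073413 ,  0.53632729,  1.15368614])}
{'time': 0.1, 'joint_positions': array([ 1.14789684e+00,  8.79043726e-02,  1.37210025e+00,  1.32416578e-05,
        1.68361411e+00, -1.03086519e-01]), 'qvel': array([-0.0016778 , -0.00158721, -0.00408573,  0.00025605, -0.00094228,
       -0.00171403]), 'joint_torque': array([ 1.89461811e-03, -3.41253161e+01, -3.03301477e+01,  7.19177839e-02,
        3.04579781e-02, -7.97227176e-05]), 'tool_pos': array([0.17270087, 0.52165636, 0.20440997]), 'ee_rot': array([-3.13957868e+00, -2.21582861e-04,  2.82178094e+00]), 'wrist_force': array([ 0.79916374,  0.0775755 , -0.22581313]), 'wrist_torque': array([0.01022671, 0.04262461, 0.02194306]), 'finger_force': 0.0, 'width': 0.09387312670291333} -0.0188
```

View pics/top0.png

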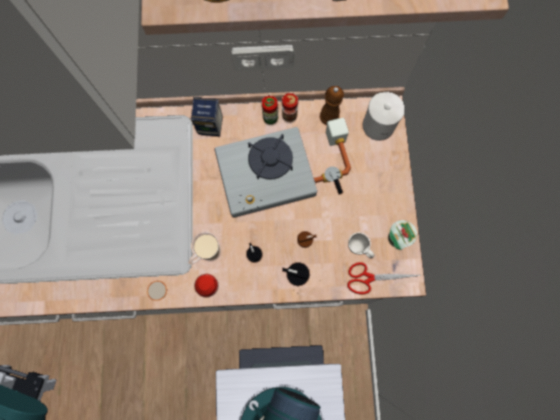

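View pics/side0.png

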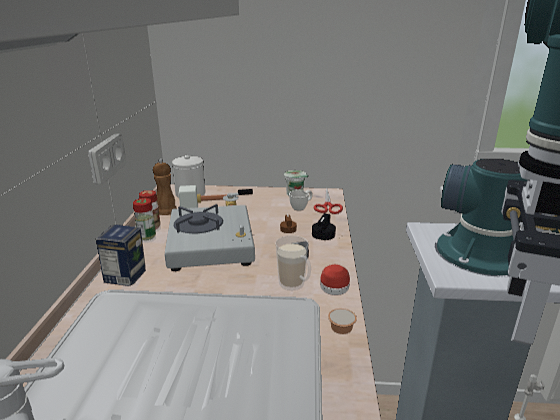

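The top view has three knob candidates: a small black one at (254,254), a large black one at (297,273) and a brown one at (306,239). The small black one at (254,254) fits, being not brown and the smaller of the two blacks. I'll confirm it in an enlarged crop.

```bash
cat > h.py <<'E'
import numpy as np, cv2
from bench import robot
C={n:robot.get_calibration(n) for n in("top","side")}
def ray(n,u,v):
    c=C[n]; d=c["R"].T@np.array([(u-c["cx"])/c["fx"],(v-c["cy"])/c["fy"],1]); return -c["R"].T@c["t"],d
def onz(n,u,v,z):
    o,d=ray(n,u,v); return o+d*(z-o[2])/d[2]
def proj(n,X):
    c=C[n]; p=c["R"]@np.asarray(X,float)+c["t"]; return np.array([c["fx"]*p[0]/p[2]+c["cx"],c["fy"]*p[1]/p[2]+c["cy"]])
E
python3 - <<'E'
from h import *
t=cv2.imread("pics/top0.png"); s=cv2.imread("pics/side0.png")
cv2.imwrite("pics/c1.png",cv2.resize(t[150:290,205:355],None,fx=4,fy=4,interpolation=cv2.INTER_CUBIC))
m=(t.max(2)<60).astype(np.uint8); m[:225]=0;m[295:]=0;m[:,:240]=0;m[:,325:]=0
for l,st,ce in zip(range(9),*cv2.connectedComponentsWithStats(m)[2:]): print(l,st,ce, onz("top",*ce,0.018))
for (u,v) in [(216,149),(301,129),(315,191),(233,213)]: print("corner",onz("top",u,v,.055))
print("spindle",onz("top",249.5,198.5,.079), onz("side",241,229,.079))
E
```

```text
0 [     0      0    560    420 234704] [279.48983826 209.37682357] [ 0.55889635 -0.02449292  0.018     ]
1 [247 247  15  15 154] [254.06493506 254.22077922] [0.43938137 0.0488983  0.018     ]
2 [283 263  26  22 342] [297.92690058 273.89473684] [ 0.38142839 -0.06457691  0.018     ]
corner [0.72790809 0.14041334 0.055     ]
corner [ 0.77486566 -0.09456085  0.055     ]
corner [ 0.59516226 -0.12135141  0.055     ]
corner [0.54574785 0.09840675 0.055     ]
spindle [0.57638882 0.05216978 0.079     ] [0.57767997 0.07125567 0.079     ]
```

View pics/c1.png

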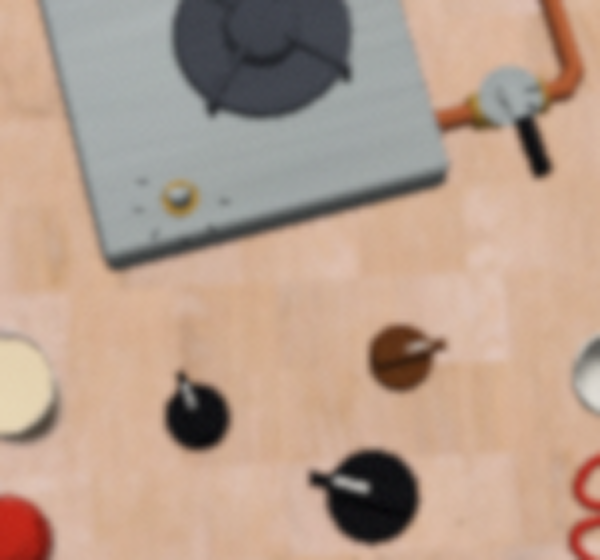

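The crop shows the small black knob at px (254.2,253.8), with its nose at (250.5,244). It is smaller than the large black look-alike at (298,274). The spindle tip is near (250,198.5). The lever grip runs from about (336,180) to (341,193).

Run:
```python
from h import *
t=cv2.imread("pics/top0.png"); s=cv2.imread("pics/side0.png")
cv2.imwrite("pics/c2.png",cv2.resize(s[180:270,160:350],None,fx=4,fy=4,interpolation=cv2.INTER_CUBIC))
hsv=cv2.cvtColor(t,cv2.COLOR_BGR2HSV)
m=((hsv[...,1]<70)&(t.max(2)>110)).astype(np.uint8); m[:120]=0;m[222:]=0;m[:,:205]=0;m[:,322:]=0
m=cv2.morphologyEx(m,cv2.MORPH_OPEN,np.ones((3,3)))
cs=max(cv2.findContours(m,0,1)[0],key=cv2.contourArea); h=cv2.convexHull(cs)[:,0]
P=np.array([onz("top",u,v,.055)[:2] for u,v in h.astype(float)]); r=cv2.minAreaRect((P*1000).astype(np.float32)); print("rect",r)
# edges by line fits
b=cv2.boxPoints(r); print(b)
m=(t.max(2)<60).astype(np.uint8); m[:172]=0;m[200:]=0;m[:,:328]=0;m[:,350:]=0
p=cv2.findNonZero(m)[:,0].astype(float); Q=np.array([onz("top",*q,.074) for q in p])[:,:2]
l=cv2.fitLine(Q.astype(np.float32),2,0,.01,.01).ravel(); pr=(Q-l[2:])@l[:2]; print("lever",l,pr.min(),pr.max(),len(p))
m=(t.max(2)<75).astype(np.uint8); m[:235]=0;m[266:]=0;m[:,:242]=0;m[:,266:]=0
p=cv2.findNonZero(m)[:,0]; print("knob hull circle",cv2.minEnclosingCircle(p))
print("\n".join("".join("#" if x<50 else "+" if x<90 else "o" if x>190 else "." for x in row) for row in t.max(2)[238:266,240:270]))
print("valve hub",onz("top",205+510/4,150+97/4,.07))
```

```text
rect ((683.1637573242188, -11.022064208984375), (232.95822143554688, 297.480224609375), 10.461321830749512)
[[ 541.6138   114.09634]
 [ 595.6278  -178.43909]
 [ 824.71375 -136.14047]
 [ 770.6997   156.39496]]
lever [ 0.9630233   0.26941818  0.60006607 -0.18058884] -0.017934764586727204 0.01805574144117592 46
knob hull circle ((253.8000030517578, 253.8000030517578), 7.528707981109619)
oooooooooooooooooooooooooooooo
oooooooooooooooooooooooooooooo
oooooooooooooooooooooooooooooo
oooooooooo..oooooooooooooooooo
ooooooooo....ooooooooooooooooo
oooooooo.....ooooooooooooooooo
oooooooo..+.....oooooooooooooo
oooooooo..+.......oooooooooooo
oooooooo.....++.....oooooooooo
oooooooo.....+###+...ooooooooo
ooooooo..++..+#####...oooooooo
oooooo..+#+...######..oooooooo
oooooo..###+..+#####+..ooooooo
ooooo..+###++++######..ooooooo
ooooo..#####+########+..oooooo
ooooo..##############+..oooooo
ooooo..##############+..oooooo
ooooo..##############+..oooooo
ooooo..+#############+..oooooo
oooooo..#############..ooooooo
oooooo..+###########+..ooooooo
ooooooo..+#########+..oooooooo
oooooooo..+#######+...oooooooo
oooooooo...++###++...ooooooooo
oooooooooo..........oooooooooo
ooooooooooo.......oooooooooooo
oooooooooooooooooooooooooooooo
oooooooooooooooooooooooooooooo
valve hub [ 0.63466718 -0.16955884  0.07      ]
```

View pics/c2.png

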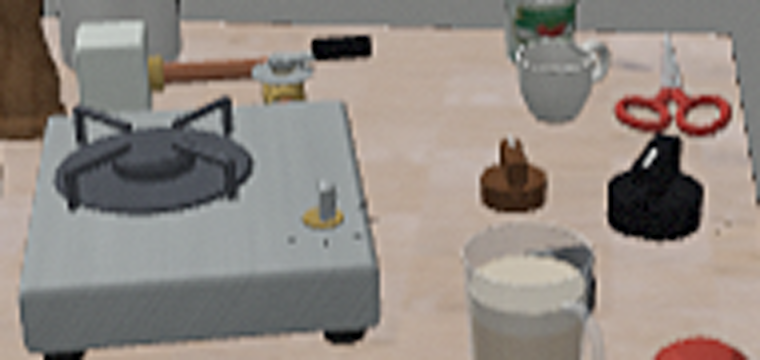

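The side crop shows the spindle tip at px (241.8,225.3) and its brass collar at (241,234). The lever grip is black at (245,192). The knob is partly hidden behind the glass.

Run:
```python
from h import *
def tri(a,b):
    o1,d1=ray("top",*a);o2,d2=ray("side",*b); k=np.linalg.lstsq(np.c_[d1,-d2],o2-o1,rcond=None)[0]
    p,q=o1+d1*k[0],o2+d2*k[1]; return (p+q)/2,np.linalg.norm(p-q)
print("tip",tri((250,198),(241.75,225.3)))
print("collar@.056",onz("top",250,199.5,.056),onz("side",240.8,234,.056),"tip@.079",onz("top",250,198,.079))
t=cv2.imread("pics/top0.png"); h=cv2.cvtColor(t,cv2.COLOR_BGR2HSV)
S=cv2.GaussianBlur(h[...,1].astype(np.float32),(0,0),.7)
# brass blob
m=((h[...,0]>12)&(h[...,0]<32)&(h[...,1]>110)).astype(np.uint8); m[:190]=0;m[210:]=0;m[:,:238]=0;m[:,262:]=0
print("brass",cv2.minEnclosingCircle(cv2.findNonZero(m)))
# left edge: row scan of red-blue crossing
D=t[...,2].astype(float)-t[...,0]
def cross(line,th=25):
    i=np.argmax(line<th); return i-1+(line[i-1]-th)/(line[i-1]-line[i])
L=np.array([onz("top",205+cross(D[v,205:245]),v,.055)[:2] for v in range(155,205,3)])
R=np.array([onz("top",335-cross(D[v,300:336][::-1]),v,.055)[:2] for v in range(145,174,3)])
B=np.array([onz("top",u,120+cross(D[120:160,u]),.055)[:2] for u in range(225,295,5)])
for n,E in zip("LRB",(L,R,B)):
    l=cv2.fitLine(E.astype(np.float32),cv2.DIST_HUBER,0,.001,.001).ravel(); print(n,l,np.degrees(np.arctan2(l[1],l[0])),abs((E-l[2:])@[-l[1],l[0]]).max())
# knob
print("knob c z.01",onz("top",254.0,254.0,.010),onz("top",254,254,.018)," nose",onz("top",250.5,244,.028),"axis top z.037",onz("top",254,254,.037))
hb=tri((332.5,174.2),(160+285/4,180+66/4)); print("hub",hb)
for X in ([.575,.053,.079],[.44,.05,.037],[.44,.05,0]): print(proj("side",X),proj("top",X))
```

```text
tip (array([0.57841445, 0.05089235, 0.07820622]), np.float64(0.0009894567433367948))
collar@.056 [0.580106  0.0523921 0.056    ] [0.58173831 0.05227411 0.056     ] tip@.079 [0.57767364 0.05082618 0.079     ]
brass ((249.625, 199.4375), 3.668482542037964)
L [0.9770351  0.21307835 0.651005   0.12869911] 12.302813 0.0002502686293440936
R [ 0.24139325  0.9704274   0.6869392  -0.12782288] 76.03121 0.04749559276983016
B [ 0.25729063 -0.96633404  0.76311016  0.02701344] -75.09064 0.03325074283924367
knob c z.01 [0.44125525 0.04951169 0.01      ] [0.4399816  0.04905019 0.018     ]  nose [0.46557308 0.05681336 0.028     ] axis top z.037 [0.43695669 0.04795413 0.037     ]
hub (array([ 0.64043795, -0.17128114,  0.0562903 ]), np.float64(0.002063710590579518))
[243.26543299 225.49888395] [249.19829428 199.02917139]
[300.77112411 242.60358487] [253.17909847 252.888016  ]
[300.43362356 256.16253722] [254.06949151 255.04429959]
```

{"method": "move_arm", "body": {"motion": [0, 0, 0.159, 0, 0, 0, 1, 0, 0, 0.159, 0, 0, 0, 1, 0, 0, 0.159, 0, 0, 0, 1, 0, 0, 0.159, 0, 0, 0, 1, 0, 0, 0.159, 0, 0, 0, 1, 0, 0, 0.159, 0, 0, 0, 1, 0, 0, 0.159, 0, 0, 0, 1, 0, 0, 0.159, 0, 0, 0, 1, 0, 0, 0.159, 0, 0, 0, 1, 0, 0, 0.159, 0, 0, 0, 1, 0, 0, 0.159, 0, 0, 0, 1, 0, 0, 0.159, 0, 0, 0, 1]}}

```text
time: 1.1
tool_pos: [0.1728, 0.5218, 0.2048]
ee_rot: [-3.141, 0.001, 1.317]
wrist_force: [-1.1, -0.9, -0.1]
width: 0.0943
finger_force: 0.0
```

```bash
cat > go.py <<'E'
import sys,numpy as np
from scipy.spatial.transform import Rotation as R
from bench import robot
# usage: go.py x y z yawdeg -> total shift (100mm units, tool axes) and turn (45deg units) needed now
x,y,z,w=map(float,sys.argv[1:]); o=robot.get_obs(); r=R.from_euler("xyz",o["ee_rot"])
T=R.from_euler("xyz",[np.pi,0,np.radians(w)])
print("t",round(o["time"],2),"pos",o["tool_pos"].round(4),"rpy",np.degrees(o["ee_rot"]).round(1),"F",o["wrist_force"].round(1),"w",round(o["width"],4),"ff",round(o["finger_force"],1))
print("shift",(r.inv().apply(np.array([x,y,z])-o["tool_pos"])*10).round(3),"turn",((r.inv()*T).as_rotvec()/np.pi*4).round(3))
print("shift after turn",(T.inv().apply(np.array([x,y,z])-o["tool_pos"])*10).round(3))
E
python3 go.py .5997 -.183 .2 15.6
```

```text
t 1.1 pos [0.1728 0.5218 0.2048] rpy [-1.80e+02  1.00e-01  7.55e+01] F [-1.1 -0.9 -0.1] w 0.0943 ff 0.0
shift [-5.751  5.902  0.054] turn [1.00e-03 2.00e-03 1.33e+00]
shift after turn [2.216 7.936 0.048]
```

{"method": "move_arm", "body": {"motion": [0, 0, 0, -0.24, 0.246, 0, 1, 0, 0, 0, -0.24, 0.246, 0, 1, 0, 0, 0, -0.24, 0.246, 0, 1, 0, 0, 0, -0.24, 0.246, 0, 1, 0, 0, 0, -0.24, 0.246, 0, 1, 0, 0, 0, -0.24, 0.246, 0, 1, 0, 0, 0, -0.24, 0.246, 0, 1, 0, 0, 0, -0.24, 0.246, 0, 1, 0, 0, 0, -0.24, 0.246, 0, 1, 0, 0, 0, -0.24, 0.246, 0, 1, 0, 0, 0, -0.24, 0.246, 0, 1, 0, 0, 0, -0.24, 0.246, 0, 1]}}

```text
time: 2.1
tool_pos: [0.3888, 0.1689, 0.2051]
ee_rot: [-3.141, 0.0, 1.323]
wrist_force: [0.0, 0.7, 0.2]
width: 0.0939
finger_force: 0.0
```

{"method": "move_arm", "body": {"motion": [0, 0, 0, -0.24, 0.246, 0, 1, 0, 0, 0, -0.24, 0.246, 0, 1, 0, 0, 0, -0.24, 0.246, 0, 1, 0, 0, 0, -0.24, 0.246, 0, 1, 0, 0, 0, -0.24, 0.246, 0, 1, 0, 0, 0, -0.24, 0.246, 0, 1, 0, 0, 0, -0.24, 0.246, 0, 1, 0, 0, 0, -0.24, 0.246, 0, 1, 0, 0, 0, -0.24, 0.246, 0, 1, 0, 0, 0, -0.24, 0.246, 0, 1, 0, 0, 0, -0.24, 0.246, 0, 1, 0, 0, 0, -0.24, 0.246, 0, 1]}}

```text
time: 3.1
tool_pos: [0.6045, -0.1825, 0.2046]
ee_rot: [-3.14, -0.0, 1.323]
wrist_force: [-0.2, 0.3, 0.1]
width: 0.0941
finger_force: 0.0
```

{"method": "move_arm", "body": {"motion": [0, 0, 0.148, 0, 0, 0, 1, 0, 0, 0.148, 0, 0, 0, 1, 0, 0, 0.148, 0, 0, 0, 1, 0, 0, 0.148, 0, 0, 0, 1, 0, 0, 0.148, 0, 0, 0, 1, 0, 0, 0.148, 0, 0, 0, 1, 0, 0, 0.148, 0, 0, 0, 1, 0, 0, 0.148, 0, 0, 0, 1, 0, 0, 0.148, 0, 0, 0, 1, 0, 0, 0, 0, 0, 0, 1]}}

```text
time: 3.93
tool_pos: [0.6039, -0.1809, 0.2047]
ee_rot: [-3.141, 0.001, 0.275]
wrist_force: [-0.1, 0.4, 0.2]
width: 0.094
finger_force: 0.0
```

```bash
python3 go.py .5997 -.183 .055 15.6
python3 - <<'E'
from h import *
t=robot.snapshot("top")[:,:,::-1]; cv2.imwrite("pics/c3.png",cv2.resize(t[130:290,230:390],None,fx=3.7,fy=3.7,interpolation=cv2.INTER_CUBIC))
E
```

```text
t 3.93 pos [ 0.6039 -0.1809  0.2047] rpy [-1.799e+02  1.000e-01  1.580e+01] F [-0.1  0.4  0.2] w 0.094 ff 0.0
shift [-0.045  0.01   1.497] turn [-0.001  0.001  0.004]
shift after turn [-0.046  0.009  1.497]
```

{"method": "move_arm", "body": {"motion": [0, 0, 0, -0.04, 0.01, 0, 0.4, 0, 0, 0, 0, 0, 0, 0.4, 0, 0, 0, 0, 0, 0.2, 0.4, 0, 0, 0, 0, 0, 0.2, 0.4, 0, 0, 0, 0, 0, 0.2, 0.4, 0, 0, 0, 0, 0, 0.2, 0.4]}}

```text
time: 4.48
tool_pos: [0.6005, -0.1831, 0.1248]
ee_rot: [3.141, -0.0, 0.278]
wrist_force: [-0.2, -0.3, -0.7]
width: 0.0577
finger_force: 0.0
```

```bash
python3 go.py .5997 -.183 .055 15.6
python3 - <<'E'
from h import *
t=robot.snapshot("side")[:,:,::-1]; cv2.imwrite("pics/c4.png",cv2.resize(t[130:270,160:350],None,fx=4,fy=4,interpolation=cv2.INTER_CUBIC))
E
```

```text
t 4.48 pos [ 0.6005 -0.1831  0.1248] rpy [180.  -0.  16.] F [-0.2 -0.3 -0.7] w 0.0577 ff 0.0
shift [-0.008 -0.003  0.698] turn [ 0.    -0.001  0.008]
shift after turn [-0.007 -0.003  0.698]
```

View pics/c4.png

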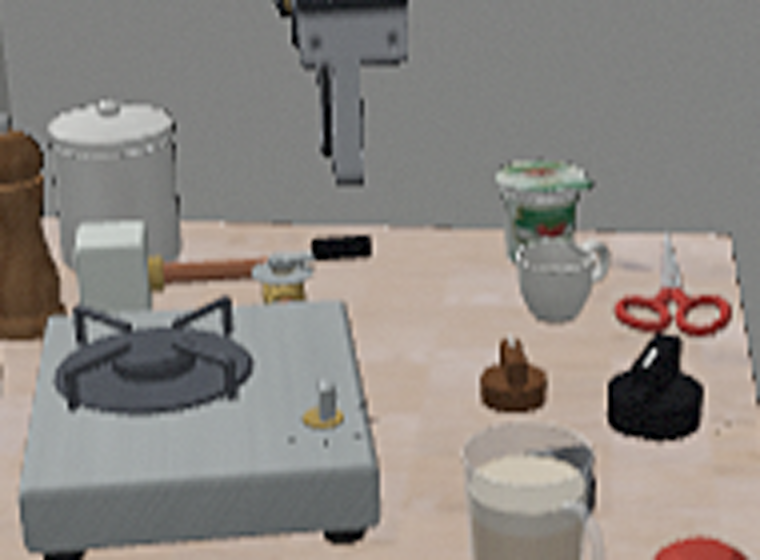

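The fingers (tips near crop 348,183) hang directly above the lever grip (342,246). I'll descend, then grip.

{"method": "move_arm", "body": {"motion": [0, 0, 0, 0, 0, 0, 0.4, 0, 0, 0, 0, 0, 0, 0.4, 0, 0, 0, 0, 0, 0, 0.4, 0, 0, 0, 0, 0, 0.18, 0.4, 0, 0, 0, 0, 0, 0.18, 0.4, 0, 0, 0, 0, 0, 0.18, 0.4, 0, 0, 0, 0, 0, 0.16, 0.4, 0, 0, 0, 0, 0, 0, 0.4]}}

```text
time: 5.2
tool_pos: [0.5993, -0.1825, 0.0532]
ee_rot: [-3.139, 0.003, 0.277]
wrist_force: [0.2, 0.4, -1.2]
width: 0.0377
finger_force: 0.0
```

{"method": "move_arm", "body": {"motion": [0, 0, 0, 0, 0, 0, 0, 0, 0, 0, 0, 0, 0, 0, 0, 0, 0, 0, 0, 0, 0, 0, 0, 0, 0, 0, 0, 0, 0, 0, 0, 0, 0, 0, 0, 0, 0, 0, 0, 0, 0, 0, 0, 0, 0, 0, 0, 0, 0]}}

```text
time: 5.78
tool_pos: [0.6014, -0.1825, 0.0574]
ee_rot: [3.141, -0.002, 0.278]
wrist_force: [-1.8, 3.5, 5.1]
width: 0.013
finger_force: 30.0
```

```bash
python3 go.py .5997 -.183 .055 15.6
```

```text
t 5.78 pos [ 0.6014 -0.1825  0.0574] rpy [ 1.80e+02 -1.00e-01  1.59e+01] F [-1.8  3.5  5.1] w 0.013 ff 30.0
shift [-0.018  0.     0.024] turn [ 0.    -0.003  0.007]
shift after turn [-0.018  0.001  0.024]
```

{"method": "move_arm", "body": {"motion": [0, 0, -0.102, 0, 0.0335, 0, 0, 0, 0, -0.102, 0, 0.0335, 0, 0, 0, 0, -0.102, 0, 0.0335, 0, 0, 0, 0, -0.102, 0, 0.0335, 0, 0, 0, 0, -0.102, 0, 0.0335, 0, 0, 0, 0, -0.102, 0, 0.0335, 0, 0, 0, 0, -0.102, 0, 0.0335, 0, 0, 0, 0, -0.102, 0, 0.0335, 0, 0, 0, 0, -0.102, 0, 0.0335, 0, 0, 0, 0, 0, 0, 0, 0, 0, 0, 0, 0, 0, 0, 0, 0]}}

```text
time: 6.7
tool_pos: [0.6197, -0.2067, 0.0575]
ee_rot: [3.137, -0.004, 0.997]
wrist_force: [3.7, 3.7, 4.3]
width: 0.0127
finger_force: 30.0
```

```bash
python3 go.py .6173 -.208 .057 57.3
```

```text
t 6.7 pos [ 0.6197 -0.2067  0.0575] rpy [179.7  -0.2  57.1] F [3.7 3.7 4.3] w 0.0127 ff 30.0
shift [-0.024 -0.013  0.004] turn [ 0.006 -0.005 -0.004]
shift after turn [-0.024 -0.013  0.005]
```

{"method": "move_arm", "body": {"motion": [0, 0, 0, 0, 0, 0, 0.35, 0, 0, 0, 0, 0, 0, 0.35, 0, 0, 0, 0, 0, 0, 0.35, 0, 0, 0, 0, 0, 0, 0.35, 0, 0, 0, 0, 0, -0.2, 0.35, 0, 0, 0, 0, 0, -0.35, 0.4, 0, 0, 0, 0, 0, -0.35, 0.4, 0, 0, 0, 0, 0, -0.35, 0.4, 0, 0, 0, 0, 0, -0.2, 0.4, 0, 0, 0, 0, 0, 0, 0.4]}}

```text
time: 7.53
tool_pos: [0.6194, -0.2089, 0.2076]
ee_rot: [3.13, -0.001, 0.997]
wrist_force: [0.6, -0.7, 0.8]
width: 0.0375
finger_force: 0.0
```

```bash
python3 go.py .4405 .0492 .2 17
```

```text
t 7.53 pos [ 0.6194 -0.2089  0.2076] rpy [ 1.793e+02 -1.000e-01  5.710e+01] F [ 0.6 -0.7  0.8] w 0.0375 ff 0.0
shift [ 1.197 -2.904  0.044] turn [ 0.013 -0.007  0.892]
shift after turn [-0.956 -2.991  0.076]
```

{"method": "move_arm", "body": {"motion": [0.013, -0.007, 0.15, 0, 0, 0, 0.4, 0, 0, 0.15, 0, 0, 0, 0.4, 0, 0, 0.15, 0, 0, 0, 0.4, 0, 0, 0.15, 0, 0, 0, 0.4, 0, 0, 0.15, 0, 0, 0, 0.4, 0, 0, 0.142, 0, 0, 0, 0.4]}}

```text
time: 8.03
tool_pos: [0.6163, -0.2074, 0.1978]
ee_rot: [-3.135, 0.014, 0.291]
wrist_force: [0.1, -0.3, -0.3]
width: 0.0378
finger_force: 0.0
```

{"method": "move_arm", "body": {"motion": [0, 0, 0, -0.096, -0.299, 0, 0.4, 0, 0, 0, -0.096, -0.299, 0, 0.4, 0, 0, 0, -0.096, -0.299, 0, 0.4, 0, 0, 0, -0.096, -0.299, 0, 0.4, 0, 0, 0, -0.096, -0.299, 0, 0.4, 0, 0, 0, -0.096, -0.299, 0, 0.4, 0, 0, 0, -0.096, -0.299, 0, 0.4, 0, 0, 0, -0.096, -0.299, 0, 0.4, 0, 0, 0, -0.096, -0.299, 0, 0.4, 0, 0, 0, -0.096, -0.299, 0, 0.4, 0, 0, 0, 0, 0, 0, 0.4]}}

```text
time: 8.95
tool_pos: [0.4344, 0.0535, 0.2015]
ee_rot: [-3.134, 0.013, 0.302]
wrist_force: [-0.0, -0.3, 0.3]
width: 0.0375
finger_force: 0.0
```

```bash
python3 go.py .4405 .0492 .02 17
python3 - <<'E'
from h import *
t=robot.snapshot("top")[:,:,::-1].copy(); cv2.imwrite("pics/top1.png",t)
cv2.imwrite("pics/c5.png",cv2.resize(t[140:290,220:370],None,fx=4,fy=4,interpolation=cv2.INTER_CUBIC))
m=(t.max(2)<60).astype(np.uint8); m[:172]=0;m[205:]=0;m[:,:332]=0;m[:,360:]=0
p=cv2.findNonZero(m)[:,0].astype(float); Q=np.array([onz("top",*q,.074) for q in p])[:,:2]
l=cv2.fitLine(Q.astype(np.float32),2,0,.01,.01).ravel(); pr=(Q-l[2:])@l[:2]; print("lever",l,np.degrees(np.arctan2(l[1],l[0]))-12.3,pr.min(),pr.max(),len(p))
E
```

```text
t 8.95 pos [0.4344 0.0535 0.2015] rpy [-179.6    0.8   17.3] F [-0.  -0.3  0.3] w 0.0375 ff 0.0
shift [0.069 0.073 1.814] turn [-0.01   0.017  0.006]
shift after turn [0.045 0.059 1.815]
lever [ 0.5873348   0.80934405  0.6188514  -0.20406972] 41.731895 -0.01890338882704568 0.016916512796922224 47
```

View pics/c5.png

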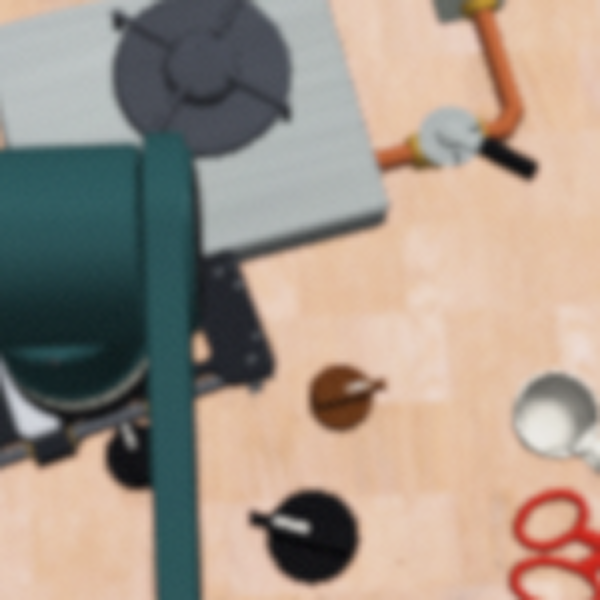

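Run:
```python
from h import *
g=cv2.imread("pics/top0.png").max(2).astype(float)
def mid(line,th=120):
    d=np.where(line<th)[0]; a,b=d[0],d[-1]
    return a-1+(line[a-1]-th)/(line[a-1]-line[a]), b+(th-line[b])/(line[b+1]-line[b])
print("rows",[np.round(mid(g[v,240:270])+np.array([240]),2) for v in (252,253,254,255,256)])
print("cols",[np.round(mid(g[238:270,u])+np.array([238]),2) for u in (253,254,255,256,257,258)])
```

```text
rows [array([245.98, 261.67]), array([245.91, 261.87]), array([245.89, 261.93]), array([245.97, 261.89]), array([246.15, 261.7 ])]
cols [array([245.35, 262.09]), array([245.41, 262.14]), array([245.56, 262.1 ]), array([245.77, 261.9 ]), array([246.11, 261.61]), array([246.6 , 261.15])]
```

{"method": "move_arm", "body": {"motion": [-0.01, 0.017, 0, 0.03, 0.03, 0.2, 0.4, 0, 0, 0, 0.03, 0.03, 0.3, 0.4, 0, 0, 0, 0, 0, 0.3, 0.4, 0, 0, 0, 0, 0, 0.3, 0.4, 0, 0, 0, 0, 0, 0.2, 0.4, 0, 0, 0, 0, 0, 0, 0.4]}}

```text
time: 9.5
tool_pos: [0.4411, 0.045, 0.0664]
ee_rot: [-3.141, 0.009, 0.296]
wrist_force: [-0.7, -0.2, -0.8]
width: 0.0373
finger_force: 0.0
```

```bash
python3 go.py .4405 .0492 .02 17
```

```text
t 9.5 pos [0.4411 0.045  0.0664] rpy [-180.     0.5   17. ] F [-0.7 -0.2 -0.8] w 0.0373 ff 0.0
shift [ 0.011 -0.042  0.464] turn [-0.     0.012 -0.001]
shift after turn [ 0.006 -0.042  0.464]
```

{"method": "move_arm", "body": {"motion": [0, 0.012, 0, 0.018, -0.045, 0.1, 0.4, 0, 0, 0, 0, 0, 0.1, 0.4, 0, 0, 0, 0, 0, 0.1, 0.4, 0, 0, 0, 0, 0, 0.07, 0.4, 0, 0, 0, 0, 0, 0, 0.4]}}

```text
time: 9.92
tool_pos: [0.4452, 0.0506, 0.0343]
ee_rot: [3.139, -0.009, 0.297]
wrist_force: [0.3, -0.5, -1.0]
width: 0.0377
finger_force: 0.0
```

```bash
python3 go.py .4418 .0497 .0205 17
python3 - <<'E'
from h import *
t=robot.snapshot("side")[:,:,::-1].copy(); cv2.imwrite("pics/side2.png",t)
cv2.imwrite("pics/c6.png",cv2.resize(t[170:310,200:370],None,fx=4,fy=4,interpolation=cv2.INTER_CUBIC))
E
```

```text
t 9.92 pos [0.4452 0.0506 0.0343] rpy [179.9  -0.5  17. ] F [ 0.3 -0.5 -1. ] w 0.0377 ff 0.0
shift [-0.037 -0.001  0.138] turn [ 0.003 -0.012  0.001]
shift after turn [-0.035 -0.001  0.138]
```

View pics/c6.png

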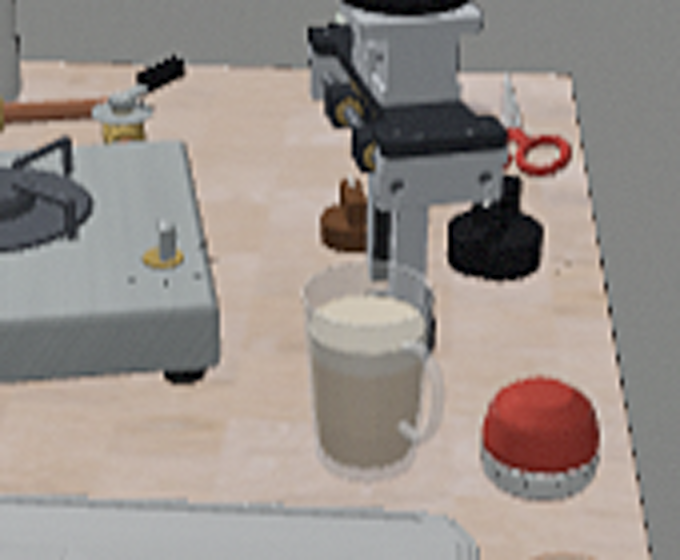

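The side crop shows the gripper straddling the knob behind the glass and clear of it. The readings wobble by a few mm, so I'll let the arm settle before the last descent.

{"method": "move_arm", "body": {"motion": [0, 0, 0, 0, 0, 0, 0.4, 0, 0, 0, 0, 0, 0, 0.4]}}

```text
time: 10.13
tool_pos: [0.4469, 0.0509, 0.0366]
ee_rot: [3.138, -0.014, 0.298]
wrist_force: [0.6, 0.1, 0.8]
width: 0.0375
finger_force: 0.0
```

```bash
python3 - <<'E'
from h import *
A=[]
for i in range(8):
    o=robot.get_obs(); A.append(np.r_[o["tool_pos"],o["ee_rot"]%(2*np.pi)]); robot.snapshot("side")
print(np.round(A,4)); print(np.mean(A,0).round(4))
E
python3 go.py .4418 .0497 .0205 17
```

```text
[[0.4469 0.0509 0.0366 3.1382 6.2696 0.2976]
 [0.4469 0.0509 0.0367 3.1382 6.2694 0.2975]
 [0.4468 0.0509 0.0367 3.1382 6.2694 0.2976]
 [0.4467 0.051  0.0366 3.1382 6.2696 0.2976]
 [0.4466 0.051  0.0364 3.1383 6.2698 0.2977]
 [0.4465 0.051  0.0363 3.1384 6.2701 0.2976]
 [0.4464 0.051  0.0362 3.1385 6.2703 0.2977]
 [0.4464 0.051  0.0361 3.1386 6.2705 0.2977]]
[0.4467 0.051  0.0365 3.1383 6.2698 0.2976]
t 10.53 pos [0.4463 0.051  0.036 ] rpy [179.8  -0.7  17.1] F [0.2 0.8 0.1] w 0.0378 ff 0.0
shift [-0.049 -0.001  0.155] turn [ 0.004 -0.016  0.001]
shift after turn [-0.047 -0.001  0.155]
```

{"method": "move_arm", "body": {"motion": [0, -0.016, 0, -0.047, 0, 0.05, 0.4, 0, 0, 0, 0, 0, 0.05, 0.4, 0, 0, 0, 0, 0, 0.03, 0.4, 0, 0, 0, 0, 0, 0, 0.4, 0, 0, 0, 0, 0, 0, 0.4, 0, 0, 0, 0, 0, 0, 0.4, 0, 0, 0, 0, 0, 0, 0.4]}}

```text
time: 11.12
tool_pos: [0.442, 0.0496, 0.023]
ee_rot: [3.139, -0.0, 0.298]
wrist_force: [0.1, -0.4, -0.9]
width: 0.0376
finger_force: 0.0
```

```bash
python3 go.py .4418 .0497 .0205 17
```

```text
t 11.12 pos [0.442  0.0496 0.023 ] rpy [179.8  -0.   17. ] F [ 0.1 -0.4 -0.9] w 0.0376 ff 0.0
shift [-0.002 -0.002  0.025] turn [ 0.004 -0.     0.001]
shift after turn [-0.001 -0.002  0.025]
```

Pose is good. Lower 2 mm more and close.

{"method": "move_arm", "body": {"motion": [0, 0, 0, 0, 0, 0.02, 0.4, 0, 0, 0, 0, 0, 0, 0.4, 0, 0, 0, 0, 0, 0, 0, 0, 0, 0, 0, 0, 0, 0, 0, 0, 0, 0, 0, 0, 0, 0, 0, 0, 0, 0, 0, 0, 0, 0, 0, 0, 0, 0, 0, 0, 0, 0, 0, 0, 0, 0, 0, 0, 0, 0, 0, 0, 0]}}

```text
time: 11.87
tool_pos: [0.4419, 0.0496, 0.0209]
ee_rot: [3.139, 0.0, 0.298]
wrist_force: [0.2, -0.5, 0.6]
width: 0.0138
finger_force: 30.0
```

```bash
python3 go.py .5787 .0513 .13 12.3
```

```text
t 11.87 pos [0.4419 0.0496 0.0209] rpy [179.8   0.   17. ] F [ 0.2 -0.5  0.6] w 0.0138 ff 30.0
shift [ 1.313  0.388 -1.09 ] turn [ 0.004 -0.     0.105]
shift after turn [ 1.34   0.275 -1.091]
```

{"method": "move_arm", "body": {"motion": [0, 0, 0, 0, 0, -0.2, 0, 0, 0, 0, 0, 0, -0.3, 0, 0, 0, 0, 0, 0, -0.3, 0, 0, 0, 0.105, 0, 0, -0.25, 0, 0, 0, 0, 0.268, 0.055, 0, 0, 0, 0, 0, 0.268, 0.055, 0, 0, 0, 0, 0, 0.268, 0.055, 0, 0, 0, 0, 0, 0.268, 0.055, 0, 0, 0, 0, 0, 0.268, 0.055, 0, 0, 0, 0, 0, 0, 0, 0, 0, 0, 0, 0, 0, 0, 0, 0]}}

```text
time: 12.78
tool_pos: [0.5788, 0.0515, 0.1246]
ee_rot: [3.139, 0.002, 0.215]
wrist_force: [-0.4, -0.6, 0.2]
width: 0.014
finger_force: 30.0
```

```bash
python3 - <<'E'
from h import *
t=robot.snapshot("side")[:,:,::-1].copy(); cv2.imwrite("pics/side3.png",t)
a=cv2.resize(t[170:270,190:290],None,fx=5,fy=5,interpolation=cv2.INTER_CUBIC); cv2.imwrite("pics/c7.png",a)
E
python3 go.py .5787 .0513 .12 12.3
```

```text
t 12.83 pos [0.578  0.0516 0.1251] rpy [1.799e+02 1.000e-01 1.230e+01] F [-0.   1.  -0.3] w 0.0137 ff 30.0
shift [0.006 0.004 0.051] turn [0.003 0.003 0.   ]
shift after turn [0.006 0.004 0.051]
```

View pics/c7.png

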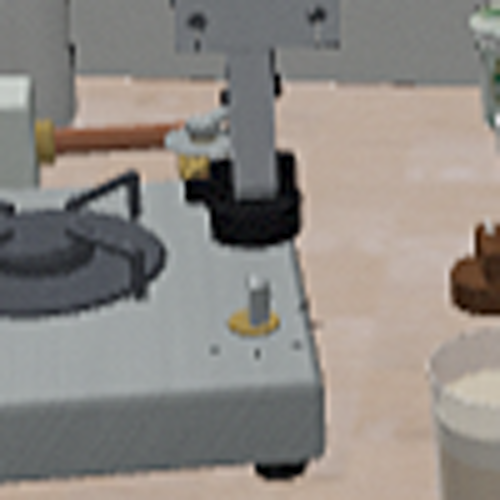

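Run:
```python
from h import *
t=cv2.imread("pics/side3.png"); g=t.max(2).astype(float); hsv=cv2.cvtColor(t,cv2.COLOR_BGR2HSV)
m=((hsv[...,0]>12)&(hsv[...,0]<32)&(hsv[...,1]>110)).astype(np.uint8); m[:228]=0;m[240:]=0;m[:,:230]=0;m[:,252:]=0
p=cv2.findNonZero(m)[:,0]; print("brass side",p.min(0),p.max(0))
def edges(line,th,inv=False):
    d=np.where(line<th)[0]; a,b=d[0],d[-1]
    return a-1+(line[a-1]-th)/(line[a-1]-line[a]), b+(th-line[b])/(line[b+1]-line[b])
for v in (212,213,214,215): print(v,np.round(np.array(edges(g[v,222:262],90))+222,2))
D=t[...,0].astype(float)-t[...,2]+60   # low = yellow
for v in (233,234,235): print(v,np.round(np.array(edges(D[v,230:252],45))+230,2), D[v,232:252].astype(int))
for X in ([.578,.0516,.113],[.5808,.0523,.056],[.5808,.0523,.079]): print(X,proj("side",X).round(2))
```

```text
brass side [236 233] [245 236]
212 [231.42 249.51]
213 [231.57 249.54]
214 [231.58 249.6 ]
215 [231.66 249.52]
233 [235.25 245.58] [ 66  68  67  61  -2 -30 -27  12  75  69  71  71 -37   6  73  68  66  66
  67  66]
234 [234.83 245.65] [ 67  67  69  40 -33 -24 -20 -12  81  76  45  31 -37 -13  76  67  66  65
  68  67]
235 [235.15 244.95] [ 67  66  68  57 -24 -20 -22 -22  24  19  -4 -13 -27  49  71  67  66  65
  67  69]
[0.578, 0.0516, 0.113] [241.56 211.99]
[0.5808, 0.0523, 0.056] [241.19 234.02]
[0.5808, 0.0523, 0.079] [240.84 225.29]
```

The visible spindle silhouette is a D, so its centre is biased about 3 mm to the front. I'm using the collar centre instead. Measured in the same camera, the knob must go about 2.7 mm further in x, so the target is (.5807,.0523).

{"method": "move_arm", "body": {"motion": [0, 0, 0, 0.028, 0, 0.1, 0, 0, 0, 0, 0, 0, 0.08, 0, 0, 0, 0, 0, 0, 0, 0, 0, 0, 0, 0, 0, 0, 0, 0, 0, 0, 0, 0, 0, 0, 0, 0, 0, 0, 0, 0, 0]}}

```text
time: 13.33
tool_pos: [0.5812, 0.0521, 0.1084]
ee_rot: [3.139, -0.001, 0.215]
wrist_force: [-0.4, -0.7, -1.5]
width: 0.0137
finger_force: 30.0
```

```bash
python3 go.py .5807 .0523 .1 12.3
```

```text
t 13.33 pos [0.5812 0.0521 0.1084] rpy [179.8  -0.   12.3] F [-0.4 -0.7 -1.5] w 0.0137 ff 30.0
shift [-0.005 -0.003  0.084] turn [ 0.004 -0.001  0.001]
shift after turn [-0.005 -0.003  0.084]
```

Centred. The contact would come near TCP z ≈ 0.100, so I descend slowly past it and watch the force.

{"method": "move_arm", "body": {"motion": [0, 0, 0, -0.004, -0.002, 0.04, 0, 0, 0, 0, 0, 0, 0.04, 0, 0, 0, 0, 0, 0, 0.03, 0, 0, 0, 0, 0, 0, 0.02, 0, 0, 0, 0, 0, 0, 0, 0, 0, 0, 0, 0, 0, 0, 0, 0, 0, 0, 0, 0, 0, 0]}}

```text
time: 13.92
tool_pos: [0.5806, 0.0526, 0.0946]
ee_rot: [3.14, 0.001, 0.215]
wrist_force: [-0.1, 0.9, -1.5]
width: 0.0136
finger_force: 30.0
```

```bash
python3 go.py .5807 .0523 .08 12.3
```

```text
t 13.92 pos [0.5806 0.0526 0.0946] rpy [179.9   0.   12.3] F [-0.1  0.9 -1.5] w 0.0136 ff 30.0
shift [0.001 0.003 0.146] turn [0.003 0.001 0.001]
shift after turn [0.001 0.004 0.146]
```

No contact force at 5 mm past the tip: the bore is on the spindle. I'll keep going down.

{"method": "move_arm", "body": {"motion": [0, 0, 0, 0, 0, 0.03, 0, 0, 0, 0, 0, 0, 0.03, 0, 0, 0, 0, 0, 0, 0.03, 0, 0, 0, 0, 0, 0, 0.03, 0, 0, 0, 0, 0, 0, 0.02, 0, 0, 0, 0, 0, 0, 0, 0, 0, 0, 0, 0, 0, 0, 0, 0, 0, 0, 0, 0, 0, 0]}}

```text
time: 14.58
tool_pos: [0.5812, 0.0527, 0.0824]
ee_rot: [3.139, -0.001, 0.215]
wrist_force: [-1.9, 3.8, 6.9]
width: 0.0136
finger_force: 30.0
```

```bash
python3 go.py .5807 .0523 .08 12.3
```

```text
t 14.58 pos [0.5812 0.0527 0.0824] rpy [ 1.799e+02 -1.000e-01  1.230e+01] F [-1.9  3.8  6.9] w 0.0136 ff 30.0
shift [-0.005  0.003  0.024] turn [ 0.003 -0.002  0.001]
shift after turn [-0.005  0.003  0.024]
```

{"method": "move_arm", "body": {"motion": [0, 0, 0, 0, -0.005, 0.02, 0, 0, 0, 0, 0, 0, 0.02, 0, 0, 0, 0, 0, 0, 0.02, 0, 0, 0, 0, 0, 0, 0, 0, 0, 0, 0, 0, 0, 0, 0, 0, 0, 0, 0, 0, 0, 0, 0, 0, 0, 0, 0, 0, 0]}}

```text
time: 15.17
tool_pos: [0.5814, 0.0528, 0.0806]
ee_rot: [3.138, -0.004, 0.215]
wrist_force: [-8.1, 2.4, 19.8]
width: 0.0134
finger_force: 30.0
```

```bash
python3 go.py .5807 .0523 .08 12.3
```

```text
t 15.17 pos [0.5814 0.0528 0.0806] rpy [179.8  -0.2  12.3] F [-8.1  2.4 19.8] w 0.0134 ff 30.0
shift [-0.008  0.003  0.006] turn [ 0.005 -0.005  0.001]
shift after turn [-0.008  0.003  0.006]
```

The force is 20 N, above the 9 N spring, and z is at the expected 0.0806, so the spindle is on its stop. I'll relieve the sideways force and hold briefly, then check everything.

{"method": "move_arm", "body": {"motion": [0, 0, 0, -0.015, 0, 0, 0, 0, 0, 0, 0, 0, 0, 0, 0, 0, 0, 0, 0, 0, 0, 0, 0, 0, 0, 0, 0, 0, 0, 0, 0, 0, 0, 0, 0, 0, 0, 0, 0, 0, 0, 0]}}

```text
time: 15.67
tool_pos: [0.5813, 0.0527, 0.0806]
ee_rot: [3.138, -0.007, 0.215]
wrist_force: [-5.7, 2.7, 19.2]
width: 0.014
finger_force: 30.0
```

```bash
python3 - <<'E'
from h import *
t=robot.snapshot("side")[:,:,::-1].copy(); cv2.imwrite("pics/c8.png",cv2.resize(t[150:290,170:350],None,fx=4,fy=4,interpolation=cv2.INTER_CUBIC))
t=robot.snapshot("top")[:,:,::-1].copy()
m=(t.max(2)<60).astype(np.uint8); m[:172]=0;m[205:]=0;m[:,:332]=0;m[:,360:]=0
Q=np.array([onz("top",*q,.074) for q in cv2.findNonZero(m)[:,0].astype(float)])[:,:2]
l=cv2.fitLine(Q.astype(np.float32),2,0,.01,.01).ravel(); print("lever",np.degrees(np.arctan2(l[1],l[0]))-12.3,len(Q))
E
python3 go.py .5807 .0523 .08 12.3
```

```text
lever 42.084446 47
t 15.77 pos [0.5813 0.0527 0.0807] rpy [179.8  -0.4  12.3] F [-4.3  3.2 18.5] w 0.0136 ff 30.0
shift [-0.007  0.003  0.007] turn [ 0.005 -0.009  0.001]
shift after turn [-0.007  0.003  0.007]
```

View pics/c8.png

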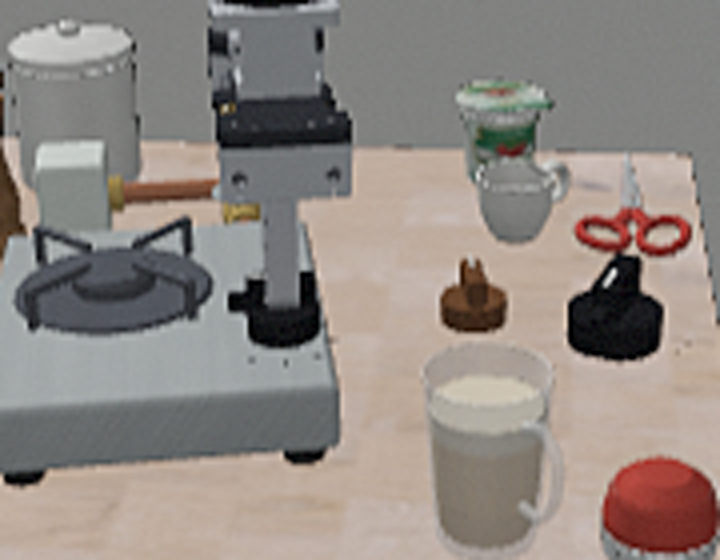

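The knob (crop 283,320) sits flush just above the cooker top, with its nose to the back over the flat. The glass, cup and tub have not moved, and the lever is at about 42–45°. Handing in.

```bash
python3 -c "
from bench import robot
print(robot.close_job())"
```

```text
the job is handed in; nothing more can be done
None
```

I handed the job in at about 16 s of the 48 s. By my last measurements, the valve lever stands at about half open (42–45°). The gripper still holds the knob fully home on the spindle with the flats matched, pressing it to its stop at about 19 N. I saw no bystander shifted; the judge's verdict was not shown.

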